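# Clamp a display base in the holding fixture

## Task

A dark wooden display base lies loose between the two rails of the plywood holding fixture. Push it along the rails until it is fully home against the end stop, then push the toggle clamp's handle over until it snaps past centre and the clamp's rubber foot holds the base down. Do not grip or lift the base or the handle, only push them, and leave the other things on the bench where they stand.

Things in the scene. Friction and masses are not known exactly. Their poses are not given: they have to be found in the camera images.
- fixture: plywood plate 112 x 275 x 10 mm screwed to the bench, with rails, end stop and toggle clamp. Origin: under the plate (bench height), on the centre line, at the inner face of the end stop. +y runs along the rails from the open end to the stop and clamp; z up. Plate: y -190 to 85. Aluminium rails: inner faces at x = -34 and 34, 12 wide, y -150 to 10. Stop: y 0 to 10. Rails and stop end at z = 22
- clamp_pivot (a point): pin on which the steel clamp's arm swings, at fixture y = 22, z = 52. The clamp stands behind the stop: y 13 to 73, 26 wide (foot plate 46), up to z = 75 without handle. Its arm is 18 wide and reaches 73 mm from the pin; open, it stands 45 degrees up from level over the stop and the base's end, top at z = 110, foot at z = 74; it swings down onto the base as the handle is pushed over
- base_block: loose display base: dark hardwood block 64 (x) x 110 (y) x 25 (z) mm, about 0.13 kg, a flush brass socket near its free end. Origin: centre of its underside; axes nearly as the fixture's. It lies on the plate (underside at z = 10), 2 mm play to each rail, 25 to 55 mm short of the stop. Push its free end face (block y = -55). Home, its origin is at fixture y = -55
- clamp_handle (a joint): toggle angle (rad) between the clamp's handle and its links: 0 = open (handle leaning back from the rails, 34 degrees off vertical); 1.25 = dead centre; 1.51 = shut, on its stop, leaning 9 degrees to the rails. It moves lightly and stays where left until the foot meets the base at 0.7; then a level push of up to 8 N takes it past centre; it snaps to 1.51 and stays
- handle_end (a point): free end of the clamp's handle, on its axis; z points along the handle out of its end, x is the fixture's x. The grip is a round black bar 18 mm across over the last 65 mm, at fixture x = 0. Open: at fixture y = 85, z = 139; shut: y = 10, z = 160. Push its far side (facing away from the rails) towards -y. It turns about a pin near y = 33, z = 63 (open) to y = 22, z = 67 (shut)
- spindle_tip: the clamp's sprung rubber foot, 16 mm across, under the arm's end; origin on the arm's centre line, 26 mm above the foot's face. Shut, it presses on top of the base, 36 mm before the stop, with about 14 N
- jar: small black pottery jar, 68 mm across, 72 high, standing; a bystander. Origin: centre of underside
- stand: small brass object stand, 50 mm square foot, 76 high with three prongs; a bystander. Origin: centre of underside
- pin_jar: white plastic jar with metal lid, 44 mm across, 52 high; a bystander. Origin: centre of underside
- driver: screwdriver, 170 mm, lying on the bench; a bystander. Origin: under its middle, length along its x

How it is judged (in metres and radians):
On the way, in this order (a step that is already met when the one before it is completed fails the run):
1. the base is home against the end stop, with the clamp still open (y of base_block in the frame of fixture above -0.058 m and angle between the y axis of base_block and the y axis of fixture, either way round below 0.06 rad and z of base_block in the frame of fixture below 0.014 m and value of joint clamp_handle below 1 rad), for 0.1 s.
2. the handle is past dead centre and the foot presses on the base (value of joint clamp_handle above 1.4 rad and contact force between spindle_tip and base_block above 8 N), for 0.2 s.
At the end, for the whole second after the job is handed in: The base lies flat and at rest within 3 mm of the end stop and square to it (0.06 rad), the handle is past dead centre (joint over 1.4) and the rubber foot presses on the base with more than 8 N (all of step 2 and y of base_block in the frame of fixture above -0.058 m and angle between the y axis of base_block and the y axis of fixture, either way round below 0.06 rad and z of base_block in the frame of fixture below 0.014 m and linear speed of base_block below 0.01 m/s); the robot touches nothing.
It fails at once if the base is lifted or tipped (z of base_block in the frame of fixture above 0.018 m or angle between base_block's own z axis and vertical above 0.2 rad).
It fails at once if the fingers straddle the base to grip it (x of the grasp point in the frame of base_block between -0.022 and 0.022 m and y of the grasp point in the frame of base_block between -0.048 and 0.048 m and z of the grasp point in the frame of base_block below 0.038 m).
It fails at once if the fingers straddle the handle to grip it (x of the grasp point in the frame of handle_end between -0.01 and 0.01 m and y of the grasp point in the frame of handle_end between -0.01 and 0.01 m and z of the grasp point in the frame of handle_end between -0.07 and 0.013 m).
It fails at once if a bystander is moved more than 20 mm or tipped over (distance of any of jar, stand, pin_jar, driver from where it was at the start of the episode above 0.02 m or angle between any of jar, stand, pin_jar's own z axis and vertical above 0.35 rad).
It also fails if it takes over 42 s, if anything falls off the work surface, if the arm or the gripper's body presses on something with over 40 N, if the wrist force passes 120 N, or if a joint passes its speed limit or range.

## Robot

A 6-joint arm with a two-finger parallel gripper is mounted at the origin on the work surface. World frame = base frame: x ahead of the robot, y to its left, z up, the work surface at z = 0. Lengths are in mm, angles in rad, forces in N, time in s.
With the tool pointing down it reaches from about 225 to 875 mm from the base axis. Payload 3.4 kg.
Tool frame: the origin (TCP) lies at the centre of the arm's flange, where the gripper is bolted on; the fingertips stand 173 mm ahead of it and the grasp point (between the pads) lies 155 mm ahead of it (manip.grasp_offset is the distance from the TCP to the grasp point, in mm); z points along the fingers, y is the line along which they close (so a half turn about z gives the same grasp; the last joint's range is limited). The gripper opens to 85 mm and grips with 20 to 120 N. Pads are 22 mm wide; open, the fingers measure 114 mm over their backs; the gripper's body (76 mm by 85 mm) begins 54 mm behind the grasp point. The pads swing forward as they close: fully open they stand 13 mm farther back than shut.
Start: joints at [-1.279, 0.276, 1.505, -0, 1.361, -0.121], TCP at [230.674, -526.72, 404.728] pointing down, gripper open.
Joint ranges: [-2.89, 2.89], [-0.75, 2.08], [0.22, 2.7], [-1.18, 4.32], [0.11, 2.71], [-2.7, 2.7]. Speed limits (rad/s): [2.57, 2.57, 3.14, 3.14, 3.14, 3.14].

## Interface

Orientations are given as a rotation vector (axis times angle).
In Python, from station import manip gives the robot as it stands.
- The arm moves only by the shell command python3 inch.py 'ROWS' [FORCE]. ROWS is one flat JSON list of numbers that holds 1 to 5 rows one after another, with no inner brackets; each row has 5 numbers: dx, dy, dz in cm, then a turn about the tool's z in units of 0.25 rad, then the finger opening in mm; each row is the pose to reach, as a shift and turn from the pose commanded when the command began, along the tool's axes at that moment; what a row does not reach only later rows make up. A row lasts 1/8 s, in which the tool goes at most 62.5 mm and 0.188 rad, less where a joint would pass 70% of its speed; a pose out of reach is approached as far as the arm can. The fingers move at their own pace and stop on an object; FORCE is the grip in N (left out, the last holds). Time passes only in rows, so rows that do not move let the fingers close. It prints the time, the measured TCP pose, the force, the opening and the grip force at its end. Input that does not fit is refused with a message, and nothing moves.
- manip.get_obs(): the state, without advancing time (a new reading comes with each control period).
- manip.read_camera(name): name is "scene" or "top" or "wrist"; returns the picture (400x640x3 uint8, red, green, blue); there is no depth.
- manip.get_calibration(name): a dict with "K" (3x3 intrinsics, pixels), "R" (3x3) and "t" (3): a world point X has camera coordinates R X + t. Camera axes: x right, y down, z forward; pixel columns grow to the right and rows downward; lengths in mm; the calibration is good to about 2 mm. A picture is of the moment at which its call begins: read the wrist's pose just before it. get_calibration takes no time and is no camera call; for the wrist camera it gives the pose at the moment of the call.
- manip.finish_job(): hands the job in; it is judged then, once.
The state is a dict: "time": time; "joints": joint angles; "joint_vel": joint speeds; "joint_torque": joint torques, N m; "eef_pos": TCP position; "orientation": TCP orientation; "contact_force": force on the tool from outside, world axes, zero at the start; "wrist_torque": the same for the moment, N m; "grip_width": finger opening in mm; "grasp_force": force on a finger pad.
Only numpy, scipy, OpenCV 4.12 (cv2) and the standard library are available. Lean on these libraries where they do the work, as an engineer would, in place of code of your own. Each camera call takes 0.05 s, during which the arm holds its last target. There are 200 camera calls.

## Working session

There is one attempt and no reset: what is moved stays moved. The work goes in short steps, Python scripts to look and compute and a shell command to move; the robot and the scene stay as the last step left them, time stands still between calls to the robot, and variables do not carry over. Pictures are saved under pics/ and viewed, at most 10 in all, crops included, and the job is handed in when it is done.

```bash
ls; mkdir -p pics; python3 - <<'E'
from station import manip
import cv2,numpy as np
for n in("scene","top","wrist"):
    c=manip.get_calibration(n);print(n,np.round(c["K"],1).tolist(),np.round(c["R"],3).tolist(),np.round(c["t"],1).tolist())
    cv2.imwrite(f"pics/{n}0.png",manip.read_camera(n)[:,:,::-1])
o=manip.get_obs();print(o["time"],o["eef_pos"],o["orientation"],o["grip_width"])
a=cv2.imread("pics/scene0.png");b=cv2.imread("pics/top0.png")
cv2.imwrite("pics/both0.png",cv2.resize(np.vstack([a,b]),None,fx=.75,fy=.75))
E
```

```text
inch.py
pics
station.py
scene [[370.4, 0.0, 319.8], [0.0, 370.4, 201.4], [0.0, 0.0, 1.0]] [[-0.239, 0.971, 0.016], [0.821, 0.21, -0.531], [-0.519, -0.114, -0.847]] [108.7, -419.0, 1069.9]
top [[413.2, 0.0, 322.4], [0.0, 413.2, 202.6], [0.0, 0.0, 1.0]] [[0.002, -1.0, -0.012], [-0.992, -0.0, -0.129], [0.129, 0.012, -0.992]] [27.8, 599.5, 857.5]
wrist [[301.5, 0.0, 321.1], [0.0, 301.5, 200.8], [0.0, 0.0, 1.0]] [[0.401, -0.916, -0.002], [-0.872, -0.382, 0.306], [-0.281, -0.121, -0.952]] [-574.1, -38.8, 381.0]
0.15 [ 230.62878757 -526.55197664  404.04000761] [-3.07354214e+00 -6.43548529e-01  1.81931404e-04] 85.42888096186917
```

View pics/scene0.png

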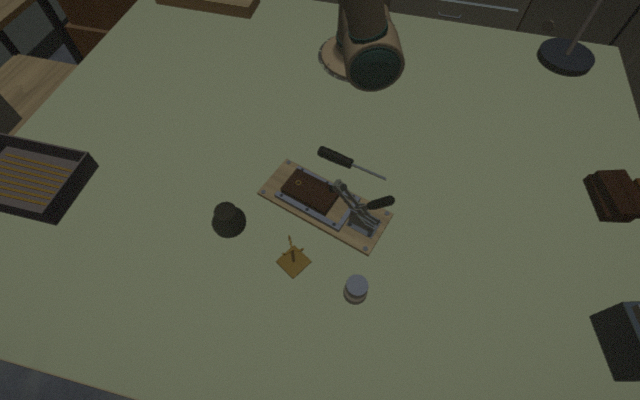

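View pics/top0.png

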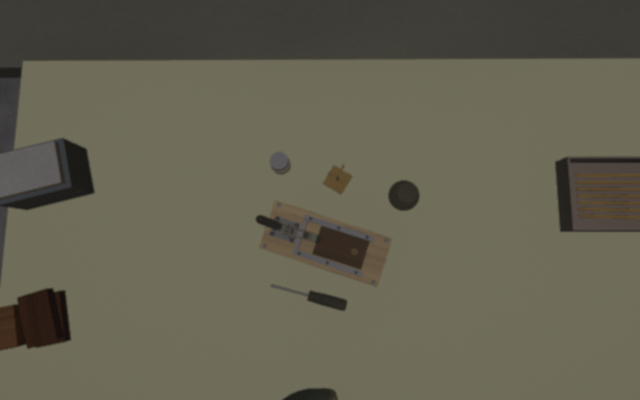

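The top view shows the plate at about (262–390, 202–285), with the clamp at its left end. The handle's black grip is near (268,222), the block near (341,247), the jar at (404,195), the stand at (338,180) and the driver at (310,297). The scene view agrees. Next I'll enlarge both.

```bash
python3 - <<'E'
import cv2,numpy as np
a=cv2.imread("pics/top0.png")[190:295,245:405];b=cv2.imread("pics/scene0.png")[150:255,245:405]
f=lambda i:cv2.convertScaleAbs(cv2.resize(i,None,fx=5,fy=5,interpolation=cv2.INTER_CUBIC)[:,:800],alpha=1.8)
A,B=f(a),f(b)
cv2.imwrite("pics/z1.png",A);cv2.imwrite("pics/z2.png",B)
E
```

```text
(no output)
```

View pics/z1.png

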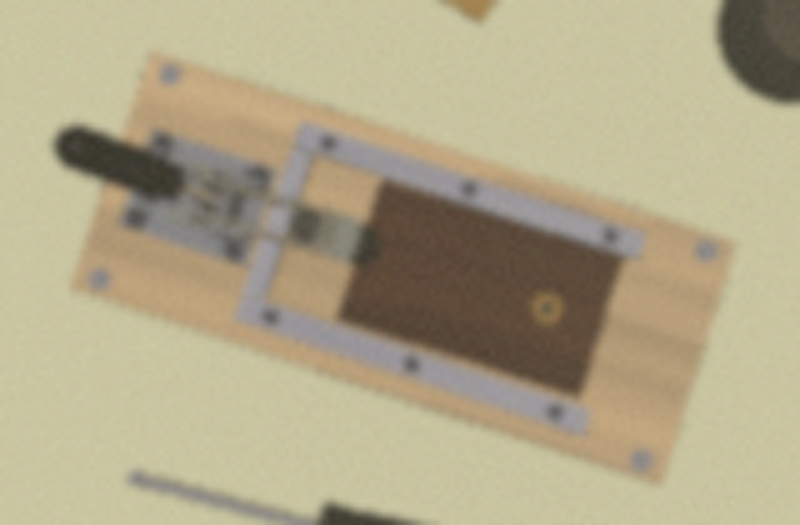

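View pics/z2.png

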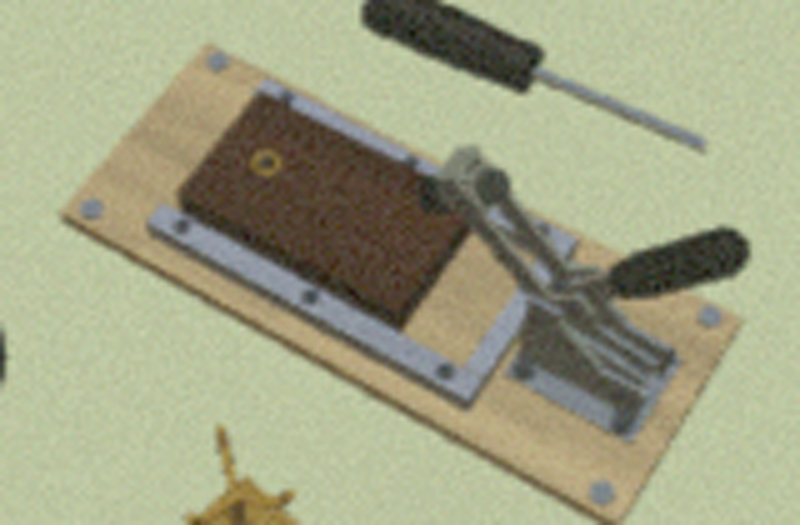

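The enlarged views show these crop pixels:

| Feature | Top crop | Scene crop |
|---|---|---|
| Plate corners | (150,52), (73,290), (660,482), (735,242) | (618,525), (742,322), (208,45), (62,216) |
| Handle end | about (72,143) | about (738,248) |
| Block, free-end corners | (623,257), (580,397) | (180,190), (262,95) |

I'll triangulate these points.

```bash
cat > h.py <<'E'
from station import manip
import numpy as np,cv2
C={n:manip.get_calibration(n) for n in("scene","top")}
def P(c): return c["K"]@np.c_[c["R"],c["t"]]
def tri(pt,ps):
    X=cv2.triangulatePoints(P(C["top"]),P(C["scene"]),np.float64(pt).T,np.float64(ps).T);return (X[:3]/X[3]).T
def plane(n,p,z):
    c=C[n];d=np.c_[np.float64(p),np.ones(len(p))]@np.linalg.inv(c["K"]).T@c["R"];o=-c["R"].T@c["t"]
    return o+d*((z-o[2])/d[:,2])[:,None]
E
python3 - <<'E'
from h import *
np.set_printoptions(precision=1,suppress=True)
T=np.array([(150,52),(73,290),(660,482),(735,242),(72,143),(623,257),(580,397),(547,308)])/5+[244.6,189.6]
S=np.array([(618,525),(742,322),(208,45),(62,216),(738,248),(180,190),(262,95),(265,163)])/5+[244.6,149.6]
X=tri(T,S);print(X)
print("top z10",plane("top",T[:4],10));print("scene z10",plane("scene",S[:4],10))
print("blk",plane("top",T[5:],35),plane("scene",S[5:],35))
for q in (plane("top",T[:4],10),plane("scene",S[:4],10)):
    print([np.linalg.norm(q[i]-q[(i+1)%4])for i in range(4)])
    ys=(q[0]+q[1])/2;yo=(q[3]+q[2])/2;d=(ys-yo);d/=np.linalg.norm(d);c=(ys+yo)/2
    o=c+d*52.5;ex=np.array([d[1],-d[0],0]);print("origin",o,"yaw of +y",np.arctan2(d[1],d[0]),d)
    for z,src,n in((35,T,"top"),(35,S,"scene")):
        r=plane(n,src[5:],z)-o;print(n,r@ex,r@d)
    h=X[4]-o;print("handle",h@ex,h@d,X[4][2])
    # bystanders (top view) in fixture frame
    b=plane("top",[(280,162),(338,180),(404,195),(345,303),(272,286)],20)-o;print(np.c_[b@ex,b@d])
E
```

```text
[[ 609.2  136.2    8.7]
 [ 502.7  170.2    5.1]
 [ 419.8  -89.2   10.2]
 [ 524.3 -124.4    7.2]
 [ 556.2  150.8  137.6]
 [ 516.5  -71.5   35.6]
 [ 456.9  -52.7   31.7]
 [ 494.8  -39.4   36.8]]
top z10 [[ 609.   136.1   10. ]
 [ 502.7  168.5   10. ]
 [ 419.9  -89.7   10. ]
 [ 524.3 -124.4   10. ]]
scene z10 [[ 609.8  136.    10. ]
 [ 505.5  170.9   10. ]
 [ 419.5  -88.7   10. ]
 [ 525.8 -122.9   10. ]]
blk [[516.7 -72.3  35. ]
 [457.2 -53.2  35. ]
 [494.8 -39.5  35. ]] [[515.9 -70.7  35. ]
 [459.1 -50.8  35. ]
 [493.6 -39.8  35. ]]
[np.float64(111.12141327261533), np.float64(271.1093554941414), np.float64(109.99537915449996), np.float64(273.9340953287029)]
origin [530.1  72.6  10. ] yaw of +y 1.2582978065458255 [0.3 1.  0. ]
top [ 31.8 -30.7   0.9] [-142.  -142.1 -117.5]
scene [ 30.5 -29.7  -0.2] [-140.7 -139.3 -118.2]
handle 0.7591336672366786 82.44199779802065 137.59305617384558
[[ 140.    99.4]
 [ 140.8  -37.1]
 [ 153.6 -186.5]
 [-110.  -133.1]
 [-124.7   27.7]]
[np.float64(109.95288642907725), np.float64(273.43988116616646), np.float64(111.66331058960048), np.float64(272.2111926489081)]
origin [531.5  73.7  10. ] yaw of +y 1.2539607943024103 [0.3 1.  0. ]
top [ 31.4 -31.1   0.4] [-143.4 -143.8 -119. ]
scene [ 30.1 -30.1  -0.7] [-142.1 -140.9 -119.7]
handle -0.603735645030568 80.92113650135927 137.59305617384558
[[ 138.5   98.5]
 [ 140.   -38. ]
 [ 153.4 -187.4]
 [-110.4 -135.1]
 [-125.8   25.7]]
```

The heights and sizes check out: plate z about 8, block top about 35, handle end about 138. The fixture origin is (531,73) with +y at 1.256 rad. The block's free end is at fixture y ≈ -141. I'll go high first, turn, and close the fingers.

Careful with the scale: shifts go in cm and turns go in units of 0.25 rad. That gives: 240 mm is 24, -179 mm is -17.9, -0.844 rad is -3.376.

```bash
python3 inch.py '[4.8, -3.6, 0, -0.676, 0, 9.6, -7.2, 0, -1.352, 0, 14.4, -10.8, 0, -2.028, 0, 19.2, -14.4, 0, -2.704, 0, 24, -17.9, 0, -3.376, 0]' 40
cat >> h.py <<'E'
from scipy.spatial.transform import Rotation as Ro
O=np.array([531.,73,0]);YW=1.256
F=np.array([[np.sin(YW),-np.cos(YW),0],[np.cos(YW),np.sin(YW),0],[0,0,1]])  # rows ex,ey,ez
def st(goal=None):
    o=manip.get_obs();R=Ro.from_rotvec(o["orientation"]).as_matrix();p=np.array(o["eef_pos"])
    tip=p+R[:,2]*173
    print("t",round(o["time"],2),"tip fix",np.round(F@(tip-O),1),"yaw",round(np.arctan2(R[1,0],R[0,0]),3),"f",np.round(F@o["contact_force"],1),"w",round(o["grip_width"],1))
    if goal is not None: print("tool shift",np.round(R.T@(F.T@np.array(goal)+O-tip),1))
E
python3 -c "
from h import *
st((0,-175,150))"
```

```text
time: 0.78
eef_pos: [379.2, -264.7, 404.6]
orientation: [2.537, 1.853, 0.0]
contact_force: [0.8, -0.2, 1.2]
grip_width: -0.2
grasp_force: 0.0
t 0.78 tip fix [ -39.7 -368.1  231.6] yaw 1.262 f [0.8 0.1 1.2] w -0.2
tool shift [192.8  40.9  81.6]
```

```bash
python3 inch.py '[4.2, 0.9, 4, 0.024, 0, 8.4, 1.8, 8, 0.024, 0, 12.6, 2.7, 12.1, 0.024, 0, 16, 3.6, 16.5, 0.024, 0, 19.2, 4.1, 20.8, 0.024, 0]'
python3 - <<'E'
from h import *
st((0,-121,22))
a=manip.read_camera("top")[190:310,245:445,::-1];b=manip.read_camera("scene")[130:250,225:425,::-1]
cv2.imwrite("pics/a.png",cv2.convertScaleAbs(cv2.resize(np.vstack([a,b]),None,fx=2.5,fy=2.5,interpolation=cv2.INTER_CUBIC),alpha=1.8))
E
```

```text
time: 1.4
eef_pos: [477.7, -95.4, 195.5]
orientation: [2.546, 1.839, 0.001]
contact_force: [0.8, -0.7, -0.2]
grip_width: 0.1
grasp_force: 0.0
t 1.4 tip fix [   1.7 -176.6   22.5] yaw 1.251 f [ 1.  -0.4 -0.2] w 0.1
tool shift [55.6 -1.9  0.5]
```

View pics/a.png

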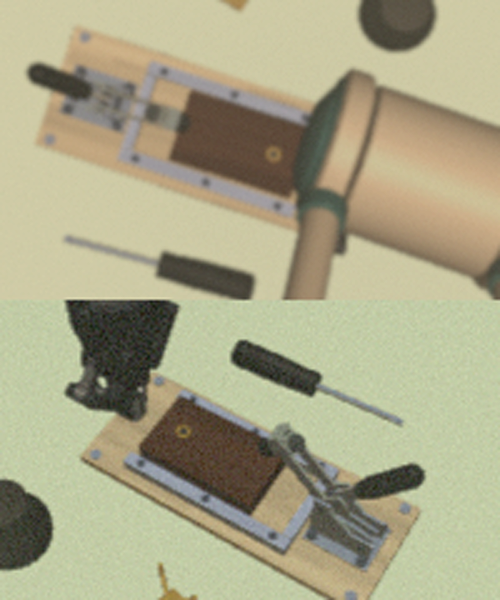

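The tool stands behind the block's free end, centred between the rails (bottom half, fingers at about (110,400)), and nothing has been disturbed. Now I'll push slowly.

```bash
python3 inch.py '[1, -0.1, 0, 0, 0, 2, -0.2, 0, 0, 0, 2.9, -0.2, 0, 0, 0, 3.8, -0.2, 0, 0, 0, 4.6, -0.2, 0, 0, 0]'; python3 inch.py '[0.2, 0, 0, 0, 0, 0.4, 0, 0, 0, 0, 0.6, 0, 0, 0, 0, 0.7, 0, 0, 0, 0, 0.8, 0, 0, 0, 0]'
python3 -c "
from h import *
st((0,-121,22))"
```

```text
time: 2.12
eef_pos: [489.9, -52.1, 197.3]
orientation: [2.546, 1.838, 0.001]
contact_force: [0.1, -2.2, 2.0]
grip_width: -0.7
grasp_force: 1.2
time: 2.75
eef_pos: [492.1, -44.7, 196.7]
orientation: [2.547, 1.839, -0.0]
contact_force: [-0.6, -2.3, 2.5]
grip_width: 0.3
grasp_force: 1.4
t 2.75 tip fix [  -0.6 -124.    23.7] yaw 1.251 f [ 0.2 -2.3  2.5] w 0.3
tool shift [3.  0.5 1.7]
```

```bash
for i in 1 2 ; do python3 inch.py '[0.07, 0, 0, 0, 0, 0.14, 0, 0, 0, 0, 0.2, 0, 0, 0, 0, 0.2, 0, 0, 0, 0]' | grep -E "eef|force"; done
python3 -c "
from h import *
st()"
```

```text
eef_pos: [492.7, -42.7, 196.7]
contact_force: [-0.1, -2.0, 2.6]
grasp_force: 1.2
eef_pos: [493.4, -42.1, 196.7]
contact_force: [-1.8, -9.6, 0.7]
grasp_force: 4.5
t 3.75 tip fix [ 1.000e-01 -1.216e+02  2.370e+01] yaw 1.253 f [ 1.3 -9.7  0.7] w -0.2
```

The force jumped from 2 N to 10 N with the finger centre at y = -121.6. That matches the free end at -110 plus half the 22 mm pad, so the base is home. I'll press 1 mm more, back off, rise, and check with the camera.

In the tool's units: 1 mm is 0.1.

```bash
python3 inch.py '[0.1, 0, 0, 0, 0, 0.1, 0, 0, 0, 0]' | grep -E "eef|contact"; python3 inch.py '[-1, 0, 0, 0, 0, -3.5, 0, -1, 0, 0, -5, 0, -6, 0, 0, -5, 0, -12, 0, 0, -5, 0, -18, 0, 0]' | grep -E "eef|contact"
python3 - <<'E'
from h import *
st((0,135,190))
b=manip.read_camera("scene")[:,:,::-1];cv2.imwrite("pics/s3.png",b)
cv2.imwrite("pics/b.png",cv2.convertScaleAbs(cv2.resize(b[130:250,225:425],None,fx=4,fy=4,interpolation=cv2.INTER_CUBIC),alpha=1.8))
E
```

```text
eef_pos: [493.6, -41.7, 196.7]
contact_force: [-2.9, -11.8, 2.7]
eef_pos: [477.5, -87.1, 378.1]
contact_force: [0.6, 0.1, -0.5]
t 4.62 tip fix [  -1.4 -168.5  205.1] yaw 1.25 f [ 0.5  0.3 -0.5] w 0.1
tool shift [303.5  -0.4  15.7]
```

View pics/b.png

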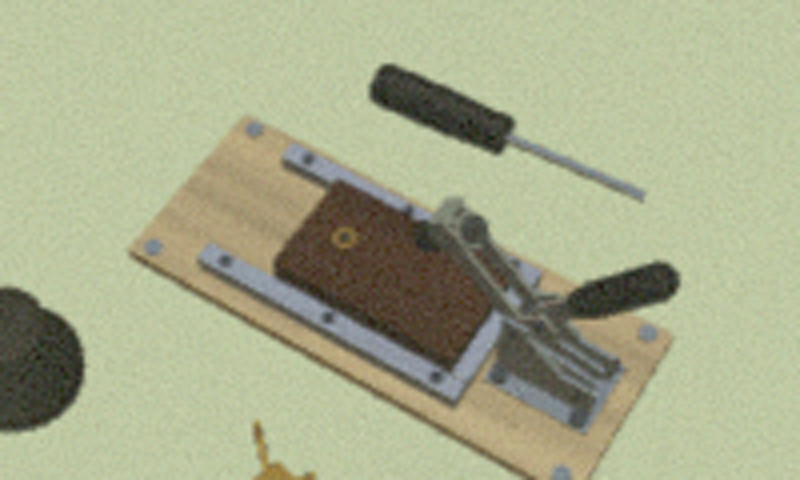

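The block's end meets the stop at crop (455,370), with no gap left. The clamp is still open. Next I'll fly over to behind the handle.

```bash
python3 inch.py '[6, 0, 0, 0, 0, 12, 0, 0, 0, 0, 18, 0, 0, 0, 0, 24, 0, 0, 0, 0, 29.8, 0.1, 0, 0, 0]' | grep -E "eef|contact";python3 inch.py '[0.4, 0, 1.5, 0, 0, 0.4, 0, 4, 0, 0, 0.4, 0, 7, 0, 0, 0.4, 0, 8.8, 0, 0, 0.4, 0, 8.8, 0, 0]' | grep -E "eef|contact"
python3 -c "
from h import *
st((0,50,115))"
```

```text
eef_pos: [572.7, 197.6, 376.0]
contact_force: [-0.0, 0.3, -0.3]
eef_pos: [572.6, 198.0, 286.3]
contact_force: [0.0, 0.3, 0.4]
t 5.92 tip fix [ -0.  131.3 113.3] yaw 1.25 f [-0.1  0.3  0.4] w 0.2
tool shift [-81.3   0.5  -1.5]
```

```bash
python3 inch.py '[-1.2, 0, 0, 0, 0, -2.2, 0, 0, 0, 0, -3, 0, 0, 0, 0, -3.8, 0, 0, 0, 0, -4.6, 0, 0, 0, 0]' | grep -E "eef|contact"; python3 -c "
from h import *
st()";python3 inch.py '[-0.5, 0, -0.2, 0, 0, -1, 0, -0.4, 0, 0, -1.4, 0, -0.6, 0, 0, -1.8, 0, -0.8, 0, 0, -2.2, 0, -1, 0, 0]' | grep -E "eef|contact"
python3 -c "
from h import *
st((0,38,125))"
```

```text
eef_pos: [559.6, 155.2, 289.5]
contact_force: [-0.4, 1.9, 1.8]
t 6.55 tip fix [  2.   87.3 116.5] yaw 1.251 f [-1.   1.7  1.8] w 0.1
eef_pos: [552.3, 134.1, 298.6]
contact_force: [0.4, 0.6, -0.7]
t 7.17 tip fix [  1.3  64.7 125.6] yaw 1.251 f [ 0.2  0.7 -0.7] w 0.3
tool shift [-26.7  -1.1   0.6]
```

```bash
for i in 1 2; do python3 inch.py '[-0.3, -0.05, 0, 0, 0, -0.5, -0.05, 0, 0, 0, -0.7, -0.05, 0, 0, 0, -0.9, -0.05, 0, 0, 0]' >/dev/null;  python3 -c "
from h import *
st()"; done
```

```text
t 7.67 tip fix [  1.3  57.3 126.3] yaw 1.25 f [-1.3  5.1  3.7] w -0.1
t 8.18 tip fix [  1.3  49.4 127. ] yaw 1.25 f [-0.3  7.1  6.8] w -0.1
```

```bash
for i in 1 2 3; do python3 inch.py '[-0.2, 0, 0, 0, 0, -0.4, 0, 0, 0, 0, -0.4, 0, 0, 0, 0]' >/dev/null;  python3 -c "
from h import *
st()"; done
```

```text
t 8.55 tip fix [  0.9  43.8 126.3] yaw 1.251 f [-0.4  4.4  3.6] w 0.3
t 8.93 tip fix [ -0.5  37.7 124.8] yaw 1.251 f [-0.2  0.4  0.2] w 0.5
t 9.3 tip fix [  0.2  34.8 125.6] yaw 1.251 f [-0.1 -0.4 -0.1] w -0.1
```

The force peaked at about 7 N and then fell to 0, so it has snapped past centre. I'll retreat and look.

```bash
python3 inch.py '[2.5, 0, 0, 0, 0, 7, 0, 0, 0, 0, 9, 0, -3, 0, 0, 9, 0, -8, 0, 0, 9, 0, -8, 0, 0]' | grep -E "eef|contact"
python3 - <<'E'
from h import *
st()
b=manip.read_camera("scene")[:,:,::-1];t=manip.read_camera("top")[:,:,::-1]
f=lambda i:i
cv2.imwrite("pics/c.png",cv2.convertScaleAbs(cv2.resize(np.vstack([b[130:270,225:425],t[180:300,245:445]]),None,fx=2.3,fy=2.3,interpolation=cv2.INTER_CUBIC),alpha=1.8))
E
```

```text
eef_pos: [571.6, 192.4, 383.1]
contact_force: [-0.6, 0.4, 0.7]
t 9.93 tip fix [  3.  126.9 210.1] yaw 1.252 f [-0.7  0.2  0.7] w 0.1
```

View pics/c.png

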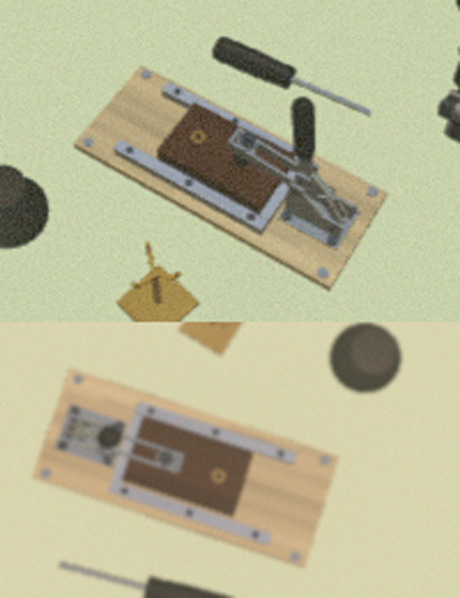

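The picture shows the arm down with its foot on the base (scene crop (240,150)). The handle stands up at (302,100), the block is against the stop, and the bystanders have not moved. I'll check the handle end against its shut position, then hand in.

```bash
python3 - <<'E'
from h import *
X=tri([(292.5,229)],[(356.3,174)])[0];r=F@(X-O);print("handle end",r)
for y,z in((10,160),(30,158)):
    p=O+F.T@np.array([0,y,z]);print(y,[ (P(C[n])@np.r_[p,1])[:2]/(P(C[n])@np.r_[p,1])[2] for n in C])
if abs(r[1]-10)<7 and abs(r[2]-160)<12: print(manip.finish_job())
E
```

```text
handle end [4.71631918e-02 1.00957706e+01 1.59426075e+02]
10 [array([356.28213555, 173.76224813]), array([292.50327805, 229.02154457])]
30 [array([366.24295788, 179.43812779]), array([282.45573888, 225.76551963])]
the job is handed in; nothing more can be done
None
```

The base was pushed home against the stop and the clamp snapped shut: the handle end measures at y = 10, z = 159 mm against 10 and 160 expected; the job was handed in with the robot clear, and the foot's force on the base could not be measured.

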